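Shim the rocking lab shaker

ROBOT

A 6-joint arm with a two-finger parallel gripper is mounted at the origin on the work surface. World frame = base frame: x ahead of the robot, y to its left, z up, the work surface at z = 0. Lengths are in m, angles in rad, forces in N, time in s.
With the tool pointing down it reaches from about 0.325 to 0.9 m from the base axis. Payload 6.1 kg.
Tool frame: the origin (TCP) lies at the very end of the fingers, on their centre line; the grasp point (between the pads) lies 19 mm behind it (manip.pinch_z is the z of the grasp point in the tool frame, in m); z points along the fingers, y is the line along which they close (so a half turn about z gives the same grasp; the last joint's range is limited). The gripper opens to 85 mm and grips with 20 to 120 N. Pads are 22 mm wide; open, the fingers measure 114 mm over their backs; the gripper's body (76 mm by 85 mm) begins 54 mm behind the grasp point. The pads swing forward as they close: fully open they stand 13 mm farther back than shut.
Start: joints at [-1.447, 0.22, 1.526, -0, 1.395, -0.126], TCP at [0.154, -0.606, 0.231] pointing down, gripper open.
Joint ranges: [-2.98, 2.98], [-0.91, 2.08], [0.09, 2.57], [-1.24, 4.39], [0.2, 2.65], [-2.68, 2.68]. Speed limits (rad/s): [2.57, 2.57, 3.01, 3.14, 3.14, 3.14].

INTERFACE

Orientations are given as a rotation vector (axis times angle).
In Python, from cell import manip gives the robot as it stands.
- The arm moves only by the shell command python3 -m jog 'ROWS' [OPENING] [FORCE]. ROWS is JSON, a list of rows, each an object of numbers: "tx", "ty", "tz": the shift along the tool's x, y, z in m; "turn": the turn about the tool's z in degrees. A call has 1 to 8 rows; each row is the pose to reach, as a shift and turn from the pose commanded when the call began, along the tool's axes at that moment; what a row does not reach only later rows make up. A row lasts 1/10 s, in which the tool goes at most 50 mm and 8.59 degrees, less where a joint would pass 70% of its speed; a pose out of reach is approached as far as the arm can. A call with a gripper value outside its range is refused whole. OPENING is the finger opening in m, from 0 to 0.0854, set as the call begins (- or left out, the last holds). The fingers move at their own pace and stop on an object; FORCE is the grip in N (left out, the last holds). Time passes only in rows, so rows that repeat a pose let the fingers close. It gives the time, the measured TCP pose, the force, the opening and the grip force at its end, in the units of the state.
- manip.get_state(): the state, without advancing time (a new reading comes with each control period).
- manip.read_camera(name): name is "scene" or "side" or "wrist"; returns the picture (420x560x3 uint8, red, green, blue); there is no depth.
- manip.camera_info(name): a dict with "fx", "fy", "cx", "cy" (pixels), "extrinsics" (4x4, takes a point from camera to world coordinates). Camera axes: x right, y up, looking along -z (the intrinsics and any distortion apply to the point x, -y, -z); pixel columns grow to the right and rows downward; lengths in m; the calibration is good to about 2 mm. A picture is of the moment at which its call begins: read the wrist's pose just before it. camera_info takes no time and is no camera call; for the wrist camera it gives the pose at the moment of the call.
- manip.close_job(): hands the job in; it is judged then, once.
Trained networks look in the newest picture that a camera, given by its name, has taken for a name from the list of things; names that differ only in an ending like _2 or _b are one class to them, and where a whole thing is asked for, a point or a joint stands for the part that bears it (a point fixed in the world has none). Each returns a list of dicts, best first, with "conf" (0 to 1); they miss things now and then, are a little off and sometimes report something else, mostly with a low value. They report only what shows in the picture. A call takes as long as a camera call. They do not tell look-alikes from the thing itself.
- manip.search_frame(camera, target): "position" ([column, row] in pixels, amid what is visible of it).
- manip.regions_of(camera, target): "mask" (420x560 bool, what is visible of it) and "position" ([column, row] in pixels, amid what is visible of it).
The state is a dict: "clock": time; "joint_positions": joint angles; "dq": joint speeds; "tau": joint torques, N m; "position": TCP position; "eef_rot": TCP orientation; "force": force on the tool from outside, world axes, zero at the start; "torque": the same for the moment, N m; "opening": opening from 0.0 (shut) to 1.0 (fully open); "grip_force": force on a finger pad.
Only numpy, scipy, OpenCV 4.12 (cv2) and the standard library are available. Lean on these libraries where they do the work, as an engineer would, in place of code of your own. Each camera call takes 0.05 s, during which the arm holds its last target. There are 200 camera calls.

TASK

The bench shaker rocks because one of its feet, the red one, is too short to reach the bench. Slide the green shims under the red foot one by one, stacked flat on one another with the foot standing well on their blades (their ribs fanned out so that they do not clash), until no more fits and the shaker no longer rocks; then prove it by pressing down firmly (about 10 N) for a moment on the yellow corner pad. Leave any shim you do not need lying on the bench, and do not disturb the other things.

Things in the scene. Friction and masses are not known exactly. Their poses are not given: they have to be found in the camera images.
- shaker: the white and blue shaker; origin on the bench below its centre. Housing 200 mm along its x, 170 mm along its y, underside 38 mm and top 72 mm above the bench; a blue box at the corner opposite the red foot is 110 mm high. Black sound feet, 28 mm across, at (-78, +63), (+78, -63) and (+78, +63) mm; the short red foot at (-78, -63) mm.
- foot_under (a point): centre of the underside of the shaker's short foot: a red round pad 24 mm across, 9 mm thick, on a steel screw, hanging free under one corner of the shaker, 22 mm in from both edges of that corner. The height of this point is the gap to fill: 16 or 23 mm. Its lower rim is rounded.
- stub (a joint): how far the short foot's screw is wound in (m): about 0 = gap 16 mm (two shims fill it), about 0.007 = gap 23 mm (three shims fill it). It is seized and does not move when pressed.
- deck (a joint): rocking angle of the shaker (rad): 0 = level, as it rests on its three sound feet; grows as the red foot's corner goes down, 10 mm of foot travel per 0.1 rad, until the foot meets what is below (about 0.16 or 0.23 with nothing there). It swings back by its weight; about 4 N on the yellow pad rocks it.
- press_pad: yellow press pad, 42 x 38 x 5 mm, on top of the shaker above the short foot; origin at the centre of its underside, 72 mm above the bench, its top at 77 mm; it gives up to 1 mm when pressed.
- shim_a_grip (a point): one of 3 identical green shims, flat on the bench at first; this is the centre of its upright orange grip rib, 24 mm above the underside. x runs to the nose: blade 7 thick, 56 wide, from 85 to 155 mm ahead of this point (the nose); stem 7 thick, 20 wide, from there to 17 mm behind it. Rib 30 long (x), 12 thick, from 7 to 41 mm above the underside. 110 g, mostly in the blade.
- shim_b_grip (a point): one of 3 identical green shims, flat on the bench at first; this is the centre of its upright orange grip rib, 24 mm above the underside. x runs to the nose: blade 7 thick, 56 wide, from 85 to 155 mm ahead of this point (the nose); stem 7 thick, 20 wide, from there to 17 mm behind it. Rib 30 long (x), 12 thick, from 7 to 41 mm above the underside. 110 g, mostly in the blade.
- shim_c_grip (a point): one of 3 identical green shims, flat on the bench at first; this is the centre of its upright orange grip rib, 24 mm above the underside. x runs to the nose: blade 7 thick, 56 wide, from 85 to 155 mm ahead of this point (the nose); stem 7 thick, 20 wide, from there to 17 mm behind it. Rib 30 long (x), 12 thick, from 7 to 41 mm above the underside. 110 g, mostly in the blade.
- yellow_rack: bystander: yellow tube rack, 75 x 96 mm, 59 mm high with its tube caps; origin at the centre of its underside
- purple_rack: bystander: purple tube rack, 117 x 75 mm, 54 mm high; origin at the centre of its underside
- beaker: bystander: glass beaker, 54 mm wide, 55 mm high; origin at the centre of its underside
- amber_bottle: bystander: amber reagent bottle, 68 mm wide, 140 mm high; origin at the centre of its underside
- tip_box: bystander: white pipette-tip box, 85 x 120 x 50 mm high; origin at the centre of its underside
- jar: bystander: white jar with red cap, 60 mm wide, 75 mm high; origin at the centre of its underside
- marker: bystander: blue-handled brush, 150 mm long along its x axis, lying flat; origin at the centre of its underside near the middle of its length
Mind the look-alikes: they are no part of the job. What is shaped like the part that bears shim_a_grip but brown is not meant.

How it is judged:
By the outcome, as a careful person would: the job done as asked, in the order asked, and still so for the second after the job is handed in, with the robot touching nothing.
It also fails if it takes over 72 s, if anything falls off the work surface, if the arm or the gripper's body presses on something with over 40 N, if the wrist force passes 120 N, or if a joint passes its speed limit or range.

## Working session

There is one attempt and no reset: what is moved stays moved. The work goes in short steps, Python scripts to look and compute and a shell command to move; the robot and the scene stay as the last step left them, time stands still between calls to the robot, and variables do not carry over. Pictures are saved under pics/ and viewed, at most 10 in all, crops included, and the job is handed in when it is done.

```bash
ls; mkdir -p pics; python3 - <<'E'
from cell import manip
import cv2,numpy as np
s=manip.get_state();print(s['clock'],s['position'],s['eef_rot'],s['opening'])
ims=[]
for c in ('scene','side'):
    im=manip.read_camera(c);ims.append(im);cv2.imwrite(f'pics/{c}0.png',cv2.resize(im[...,::-1],(784,588)))
    i=manip.camera_info(c);print(c,{k:(np.round(v,4).tolist() if not isinstance(v,str) else v) for k,v in i.items()})
E
```

```text
pics
0.0 [ 0.15443336 -0.6049859   0.23019516] [-3.11517581e+00 -3.91108452e-01 -5.14406841e-05] 1.002899585342897
scene {'fx': 407.8248, 'fy': 407.8248, 'cx': 284.6816, 'cy': 211.1701, 'extrinsics': [[-0.5713, -0.5378, 0.62, 1.0656], [0.8206, -0.3623, 0.442, 0.4279], [-0.0131, 0.7613, 0.6483, 0.7148], [0.0, 0.0, 0.0, 1.0]]}
side {'fx': 511.1464, 'fy': 511.1464, 'cx': 272.7408, 'cy': 213.7862, 'extrinsics': [[-0.9371, 0.197, -0.2881, 0.0025], [-0.3488, -0.5584, 0.7527, 1.2672], [-0.0126, 0.8058, 0.592, 1.0543], [0.0, 0.0, 0.0, 1.0]]}
```

View pics/scene0.png

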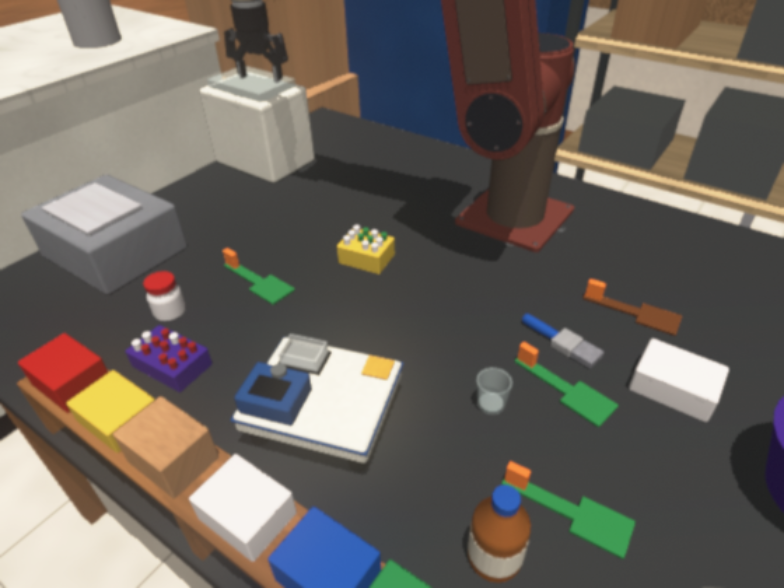

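View pics/side0.png

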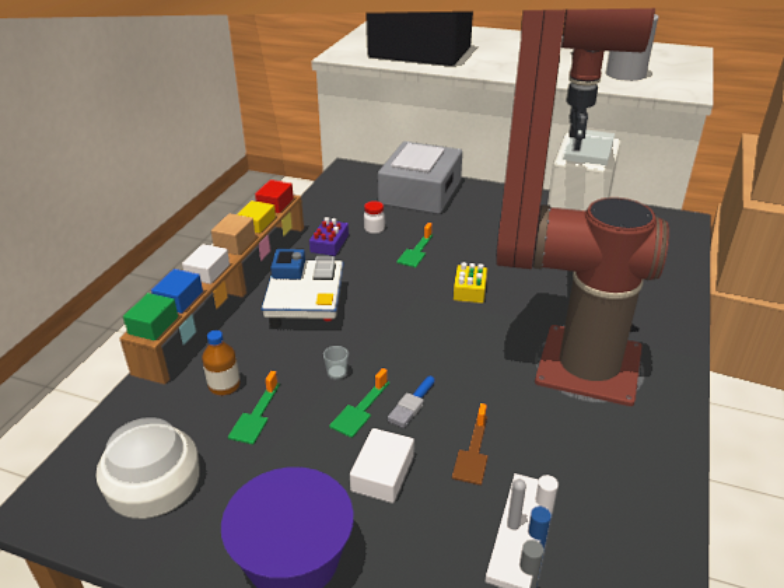

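```bash
cat > h.py <<'E'
from cell import manip
import cv2,numpy as np
def ray(info,px):
    px=np.atleast_2d(px).astype(float);E=np.array(info['extrinsics'])
    d=np.c_[(px[:,0]-info['cx'])/info['fx'],-(px[:,1]-info['cy'])/info['fy'],-np.ones(len(px))]@E[:3,:3].T
    return E[:3,3],d
def onz(info,px,z):
    o,d=ray(info,px);return o+d*((z-o[2])/d[:,2])[:,None]
def proj(info,P):
    E=np.array(info['extrinsics']);q=(np.atleast_2d(P)-E[:3,3])@E[:3,:3]
    return np.c_[info['cx']+info['fx']*q[:,0]/-q[:,2],info['cy']-info['fy']*q[:,1]/-q[:,2]]
def blobs(m,amin):
    n,l,st,c=cv2.connectedComponentsWithStats(m.astype(np.uint8));return [(l==i) for i in range(1,n) if st[i,4]>=amin]
def px(m): r,c=np.nonzero(m);return np.c_[c,r]
def hsv(im): return cv2.cvtColor(im,cv2.COLOR_RGB2HSV).astype(int)
E
python3 - <<'E'
from h import *
for c in ('scene','side'):
    im=manip.read_camera(c);i=manip.camera_info(c);H=hsv(im);h,s,v=H[...,0],H[...,1],H[...,2]
    print(c)
    for m in blobs((h>50)&(h<80)&(s>120)&(v>60),60):
        w=onz(i,px(m),.007)[:,:2];r=cv2.minAreaRect(w.astype(np.float32));print(' green',m.sum(),w.mean(0).round(3),np.round(r[0],3),np.round(r[1],3),round(r[2],1))
    for m in blobs((h>5)&(h<15)&(s>200)&(v>180),20):
        print(' orange',m.sum(),px(m).mean(0).round(0),onz(i,px(m).mean(0),.027)[0].round(3))
    for m in blobs((h>15)&(h<26)&(s>140)&(v>150),60):
        w=onz(i,px(m),.077)[:,:2];r=cv2.minAreaRect(w.astype(np.float32));print(' yellow',m.sum(),px(m).mean(0).round(0),w.mean(0).round(4),np.round(r[1],3),round(r[2],1))
    for nm in ('shaker','yellow_rack','purple_rack','beaker','amber_bottle','tip_box','jar','marker'):
        for d in manip.regions_of(c,nm)[:1]:
            w=onz(i,px(d['mask']),.0)[:,:2];print(nm,round(d['conf'],2),np.round(d['position']),onz(i,d['position'],.03)[0].round(3))
            if nm=='shaker':
                mm=d['mask']&(s<60)&(v>150)
                for b in blobs(mm,300):
                    w=onz(i,px(b),.072)[:,:2];r=cv2.minAreaRect(w.astype(np.float32));print('  white',b.sum(),np.round(cv2.boxPoints(r),3).tolist(),np.round(r[1],3),r[2])
                    hull=cv2.approxPolyDP(cv2.convexHull(px(b).astype(np.int32)),5,True)[:,0];print('  hull',hull.tolist(),onz(i,hull,.072)[:,:2].round(3).tolist())
E
```

```text
scene
 green 473 [ 0.509 -0.29 ] [ 0.507 -0.311] [0.149 0.057] 85.9
 green 938 [0.431 0.319] [0.424 0.288] [0.17  0.058] 78.5
 green 1590 [0.62  0.407] [0.62  0.385] [0.058 0.149] 3.1
 green 458 [0.822 0.244] [0.816 0.243] [0.032 0.07 ] 34.5
 yellow 509 [258. 181.] [ 0.3948 -0.1338] [0.114 0.1  ] 20.6
 yellow 241 [270. 262.] [0.6081 0.0609] [0.038 0.038] 18.8
 yellow 1858 [ 77. 290.] [ 0.8831 -0.2114] [0.139 0.088] 90.0
shaker 0.62 [225. 284.] [ 0.679 -0.008  0.03 ]
  white 4429 [[0.5690000057220459, 0.08100000023841858], [0.6299999952316284, -0.10899999737739563], [0.7990000247955322, -0.05400000140070915], [0.7379999756813049, 0.13600000739097595]] [0.178 0.2  ] 17.93642234802246
  hull [[286, 259], [259, 323], [166, 298], [202, 241]] [[0.579, 0.082], [0.738, 0.132], [0.795, -0.053], [0.64, -0.105]]
  white 320 [[0.7419999837875366, 0.13899999856948853], [0.7990000247955322, -0.03999999910593033], [0.8059999942779541, -0.03700000047683716], [0.7490000128746033, 0.14100000262260437]] [0.007 0.187] 17.92737579345703
  hull [[260, 328], [169, 303]] [[0.745, 0.14], [0.8, -0.039]]
yello
[... 878 characters left out ...]
 ]
  white 1304 [[0.5690000057220459, 0.08900000154972076], [0.6370000243186951, -0.11999999731779099], [0.7979999780654907, -0.06800000369548798], [0.7300000190734863, 0.1420000046491623]] [0.17 0.22] 18.13479995727539
  hull [[244, 187], [238, 220], [187, 219], [193, 198], [227, 183]] [[0.631, -0.097], [0.574, 0.087], [0.731, 0.136], [0.768, 0.023], [0.698, -0.101]]
yellow_rack 0.85 [332. 205.] [ 0.325 -0.153  0.03 ]
purple_rack 0.84 [234. 169.] [ 0.744 -0.262  0.03 ]
beaker 0.92 [242. 256.] [0.514 0.202 0.03 ]
amber_bottle 0.74 [156. 264.] [0.743 0.319 0.03 ]
tip_box 0.8 [275. 331.] [0.317 0.442 0.03 ]
jar 0.87 [267. 154.] [ 0.666 -0.411  0.03 ]
marker 0.79 [293. 291.] [0.319 0.29  0.03 ]
```

```bash
python3 -m jog '[{"tx":0.13,"ty":-0.16,"tz":-0.03,"turn":-34},{"tx":0.25,"ty":-0.32,"tz":-0.07,"turn":-68},{"tx":0.25,"ty":-0.32,"tz":-0.07,"turn":-68},{"tx":0.25,"ty":-0.32,"tz":-0.07,"turn":-68},{"tx":0.25,"ty":-0.32,"tz":-0.07,"turn":-68},{"tx":0.25,"ty":-0.32,"tz":-0.07,"turn":-68},{"tx":0.25,"ty":-0.32,"tz":-0.07,"turn":-68},{"tx":0.25,"ty":-0.32,"tz":-0.07,"turn":-68}]' 0.04 100
python3 - <<'E'
from h import *
from scipy.spatial.transform import Rotation as R
s=manip.get_state();print(s['clock'],s['position'],s['joint_positions'],R.from_rotvec(s['eef_rot']).as_matrix().round(4).tolist(),s['force'],manip.pinch_z)
i=manip.camera_info('wrist');im=manip.read_camera('wrist')
print({k:np.round(v,4).tolist() for k,v in i.items()}, onz(i,[[0,0],[560,0],[560,420],[0,420]],0).round(3).tolist())
cv2.imwrite('pics/w1.png',im[...,::-1])
E
```

```text
clock: 1.8
position: [0.3132, -0.2429, 0.2998]
eef_rot: [2.359, 2.073, 0.0]
force: [0.4, 0.1, -0.1]
opening: 0.469
grip_force: 0.0
1.8 [ 0.31320399 -0.24287421  0.2998288 ] [-8.59425077e-01 -3.97177515e-01  1.97625011e+00  2.26916009e-04
  1.56126795e+00 -7.30565522e-01] [[0.1285, 0.9917, 0.001], [0.9917, -0.1285, -0.0008], [-0.0007, 0.0011, -1.0]] [ 0.43371353  0.06046914 -0.10266065] -0.0187
{'fx': 342.7808, 'fy': 342.7808, 'cx': 281.6173, 'cy': 210.8814, 'extrinsics': [[0.9915, 0.1244, 0.0374, 0.3229], [-0.1299, 0.948, 0.2904, -0.1685], [0.0007, -0.2928, 0.9562, 0.4408], [0.0, 0.0, 0.0, 1.0]]} [[0.022, -0.014, 0.0], [0.651, -0.096, -0.0], [0.715, -0.721, -0.0], [-0.203, -0.6, 0.0]]
```

View pics/w1.png

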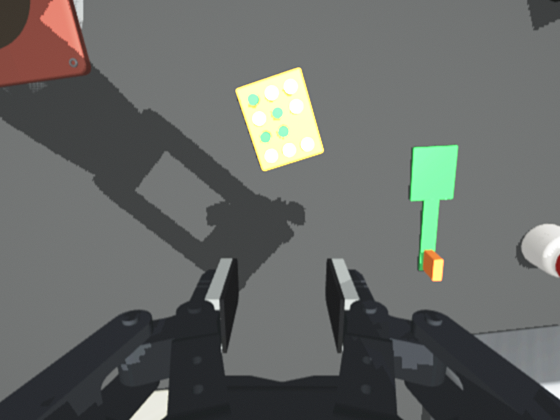

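```bash
cat >> h.py <<'E'
def pose():
    s=manip.get_state();rv=s['eef_rot'];return np.array(s['position']),2*np.arctan2(rv[1],rv[0])
def delta(P,h):
    "tool-frame shift/turn to world xyz P, heading h(deg)"
    p,y=pose();d=np.array(P)-p;c,s=np.cos(y),np.sin(y);t=(np.degrees(y)-h+180)%360-180
    return np.round([d[0]*c+d[1]*s,d[0]*s-d[1]*c,-d[2]],4),round(t,2)
def shims(zb=.007,amin=400,show=True):
    p=manip.get_state();i=manip.camera_info('wrist');im=manip.read_camera('wrist');H=hsv(im);h,s,v=[H[...,k] for k in range(3)]
    out=[]
    for m in blobs((h>50)&(h<80)&(s>140)&(v>60),amin):
        w=onz(i,px(m),zb)[:,:2];bx=cv2.boxPoints(cv2.minAreaRect(w.astype(np.float32)))
        e=[bx[1]-bx[0],bx[2]-bx[1]];L=[np.linalg.norm(k) for k in e];u=e[int(L[1]>L[0])]/max(L);c=bx.mean(0)
        if (w.mean(0)-c)@u<0:u=-u
        q=(w-c)@u;n=np.array([-u[1],u[0]]);g=c+u*(np.percentile(q,99.8)-.155)
        hd=np.degrees(np.arctan2(u[1],u[0]));out.append((g,hd));print('shim grip',g.round(4),'head',hd.round(2),'size',np.sort(L).round(3),'px',m.sum(),'edge',(px(m).min(0)).tolist(),(px(m).max(0)).tolist())
    for m in blobs((h>3)&(h<16)&(s>180)&(v>180),60):
        print('  orange top',onz(i,px(m).mean(0),.041)[0].round(4),m.sum())
    return im,i,out
E
python3 -c "
from h import *
im,i,o=shims()
print(delta((.43,.1,.32),83))"
```

```text
orange top [ 0.4857 -0.3806  0.041 ] 184
(array([ 0.3521,  0.0719, -0.0189]), np.float64(-0.08))
```

```bash
sed -i 's/(s>140)&(v>60),amin/(s>100)\&(v>50),amin/;s/(h>50)&(h<80)/(h>48)\&(h<88)/' h.py
python3 -c "
from h import *
im=cv2.imread('pics/w1.png')[...,::-1].copy();print(im[172,433],hsv(im)[172,433])
im,i,o=shims()"
python3 -m jog '[{"tx":0.05,"ty":0.01,"tz":-0.02},{"tx":0.10,"ty":0.02,"tz":-0.02},{"tx":0.15,"ty":0.03,"tz":-0.02},{"tx":0.20,"ty":0.04,"tz":-0.02},{"tx":0.25,"ty":0.05,"tz":-0.02},{"tx":0.30,"ty":0.06,"tz":-0.02},{"tx":0.34,"ty":0.07,"tz":-0.02},{"tx":0.34,"ty":0.07,"tz":-0.02}]'
python3 - <<'E'
from h import *
im,i,o=shims()
cv2.imwrite('pics/w2.png',im[...,::-1])
E
```

```text
[139 253 181] [ 71 115 253]
shim grip [ 0.495  -0.3949] head 85.53 size [0.058 0.173] px 3304 edge [407, 148] [454, 272]
  orange top [ 0.4859 -0.3803  0.041 ] 179
shim grip [ 0.4946 -0.3949] head 85.36 size [0.058 0.173] px 3349 edge [408, 145] [456, 270]
  orange top [ 0.4858 -0.3806  0.041 ] 176invalid input at $[0]: expected keys tx, ty, tz, turn
```

View pics/w2.png

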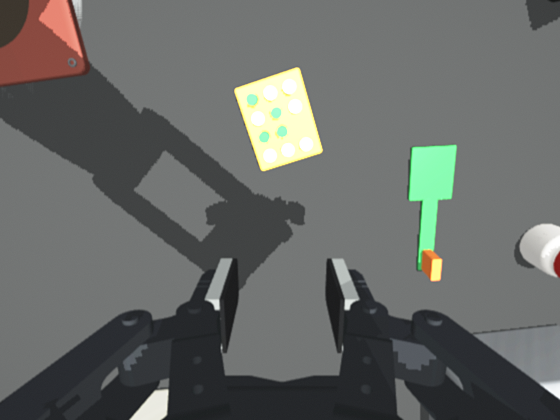

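```bash

python3 -m jog '[{"tx":0.05,"ty":0.01,"tz":-0.02,"turn":0},{"tx":0.10,"ty":0.02,"tz":-0.02,"turn":0},{"tx":0.15,"ty":0.03,"tz":-0.02,"turn":0},{"tx":0.20,"ty":0.04,"tz":-0.02,"turn":0},{"tx":0.25,"ty":0.05,"tz":-0.02,"turn":0},{"tx":0.30,"ty":0.06,"tz":-0.02,"turn":0},{"tx":0.34,"ty":0.07,"tz":-0.02,"turn":0},{"tx":0.34,"ty":0.07,"tz":-0.02,"turn":0}]'
python3 - <<'E'
from h import *
im,i,o=shims()
cv2.imwrite('pics/w3.png',im[...,::-1])
E
```

```text
clock: 2.8
position: [0.4288, 0.0865, 0.3183]
eef_rot: [-2.36, -2.071, -0.0]
force: [-0.8, 0.1, -0.2]
opening: 0.469
grip_force: 0.0
shim grip [0.3902 0.1311] head 78.77 size [0.021 0.082] px 921 edge [242, 0] [261, 75]
  orange top [0.1831 0.2526 0.041 ] 295
  orange top [0.4055 0.2152 0.041 ] 65
```

View pics/w3.png

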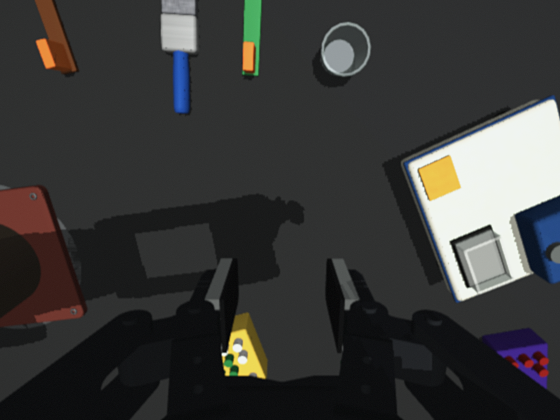

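```bash
python3 - <<'E'
from h import *
im,i=manip.read_camera('wrist'),manip.camera_info('wrist')
H=hsv(im);h,s,v=[H[...,k] for k in range(3)]
for m in blobs((h>15)&(h<28)&(s>120)&(v>150),300):
    w=onz(i,px(m),.077)[:,:2];r=cv2.minAreaRect(w.astype(np.float32));print('yellow',px(m).mean(0).round(),w.mean(0).round(4),np.round(r[0],4),np.round(r[1],4),r[2])
print(onz(i,[[407,160],[460,300],[551,98]],.072).round(4).tolist())
w=blobs((v>190)&(s<60),2000)
for m in w:
    e=px(m); hull=cv2.convexHull(e.astype(np.int32));a=cv2.approxPolyDP(hull,4,True)[:,0];print(a.tolist(),onz(i,a,.072)[:,:2].round(4).tolist())
E
```

```text
yellow [440. 175.] [0.6045 0.0588] [0.6044 0.0586] [0.0369 0.0411] 17.85638427734375
yellow [246. 354.] [ 0.3482 -0.1512] [ 0.345  -0.1534] [0.0341 0.0869] 10.133439064025879
[[0.57, 0.08, 0.072], [0.6322, -0.1097, 0.072], [0.7247, 0.1261, 0.072]]
[[528, 271], [460, 297], [410, 162], [554, 97], [559, 112], [559, 192]] [[0.7154, -0.0794], [0.6321, -0.1053], [0.5733, 0.0772], [0.7278, 0.1267], [0.7346, 0.1102], [0.7435, 0.019]]
```

```bash
python3 -c "
from h import *
print(delta((.409,.2235,.2),78.6))"
```

```text
(array([ 0.1371, -0.0376,  0.1183]), np.float64(3.74))
```

```bash

python3 -m jog '[{"tx":0.04,"ty":-0.01,"tz":0.03,"turn":3.7},{"tx":0.08,"ty":-0.02,"tz":0.06,"turn":3.7},{"tx":0.11,"ty":-0.03,"tz":0.09,"turn":3.7},{"tx":0.137,"ty":-0.038,"tz":0.118,"turn":3.7},{"tx":0.137,"ty":-0.038,"tz":0.118,"turn":3.7},{"tx":0.137,"ty":-0.038,"tz":0.118,"turn":3.7}]'
python3 - <<'E'
from h import *
im,i,o=shims()
H=hsv(im);h,s,v=[H[...,k] for k in range(3)]
for m in blobs((h>3)&(h<18)&(s>120)&(v>150),60): print(px(m).min(0),px(m).max(0),onz(i,px(m).mean(0),.041).round(4))
for g,a in o: print(delta((*g,.005),a))
cv2.imwrite('pics/w4.png',im[...,::-1])
E
```

```text
clock: 3.5
position: [0.4087, 0.2218, 0.2007]
eef_rot: [2.433, 1.987, -0.003]
force: [0.3, -0.3, 0.2]
opening: 0.469
grip_force: 0.0
shim grip [0.6278 0.1917] head 93.62 size [0.023 0.059] px 1178 edge [479, 0] [508, 70]
shim grip [0.4068 0.2198] head 78.52 size [0.056 0.171] px 7192 edge [248, 12] [312, 202]
[514  18] [532  61] [[0.6205 0.3058 0.041 ]]
[ 0 29] [ 71 224] [[0.2072 0.3214 0.041 ]]
[274 173] [286 181] [[0.4107 0.2374 0.041 ]]
[  0 340] [ 26 354] [[0.0967 0.1173 0.041 ]]
(array([0.0141, 0.2198, 0.1968]), np.float64(-15.16))
(array([-0.0026, -0.0022,  0.1968]), np.float64(-0.06))
```

View pics/w4.png

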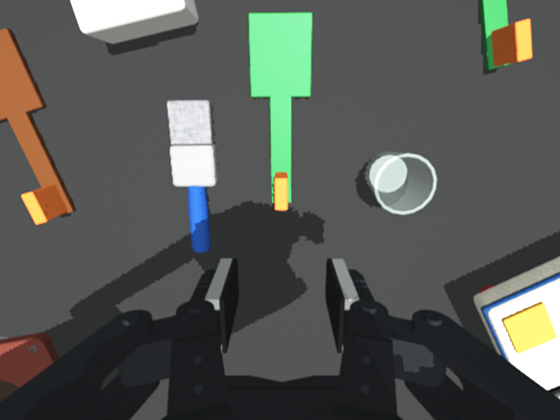

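```bash

python3 -m jog '[{"tx":-0.003,"ty":-0.002,"tz":0.05,"turn":0},{"tx":-0.003,"ty":-0.002,"tz":0.10,"turn":0},{"tx":-0.003,"ty":-0.002,"tz":0.15,"turn":0},{"tx":-0.003,"ty":-0.002,"tz":0.18,"turn":0},{"tx":-0.003,"ty":-0.002,"tz":0.192,"turn":0},{"tx":-0.003,"ty":-0.002,"tz":0.192,"turn":0}]'
python3 -m jog '[{"tx":0,"ty":0,"tz":0,"turn":0},{"tx":0,"ty":0,"tz":0,"turn":0},{"tx":0,"ty":0,"tz":0,"turn":0},{"tx":0,"ty":0,"tz":0,"turn":0},{"tx":0,"ty":0,"tz":0,"turn":0},{"tx":0,"ty":0,"tz":0,"turn":0}]' 0 100
python3 - <<'E'
from h import *
p,y=pose();print(p,np.degrees(y))
F=np.array([.600,.066])
for a in (150,180,210):
    for r in (.12,.18): print(a,r,F+r*np.array([np.cos(np.radians(a)),np.sin(np.radians(a))]))
E
```

```text
clock: 4.15
position: [0.4064, 0.2199, 0.0091]
eef_rot: [-2.433, -1.987, 0.002]
force: [0.2, 0.3, 0.7]
opening: 0.468
grip_force: 0.0
clock: 4.75
position: [0.4084, 0.2218, 0.0119]
eef_rot: [2.429, 1.989, 0.007]
force: [-0.8, -3.1, 6.8]
opening: 0.121
grip_force: 98.3
[0.40843667 0.22179198 0.01193143] 78.62941887968579
150 0.12 [0.49607695 0.126     ]
150 0.18 [0.44411543 0.156     ]
180 0.12 [0.48  0.066]
180 0.18 [0.42  0.066]
210 0.12 [0.49607695 0.006     ]
210 0.18 [ 0.44411543 -0.024     ]
```

```bash

python3 -m jog '[{"tx":0,"ty":0,"tz":-0.02,"turn":0},{"tx":0,"ty":0,"tz":-0.05,"turn":0},{"tx":0,"ty":0,"tz":-0.09,"turn":0},{"tx":0,"ty":0,"tz":-0.1,"turn":8},{"tx":0,"ty":0,"tz":-0.1,"turn":16},{"tx":0,"ty":0,"tz":-0.1,"turn":24},{"tx":0,"ty":0,"tz":-0.1,"turn":32},{"tx":0,"ty":0,"tz":-0.1,"turn":40}]'
python3 -m jog '[{"tx":0,"ty":0,"tz":0,"turn":8},{"tx":0,"ty":0,"tz":0,"turn":16},{"tx":0,"ty":0,"tz":0,"turn":24},{"tx":0,"ty":0,"tz":0,"turn":32},{"tx":0,"ty":0,"tz":0,"turn":40},{"tx":0,"ty":0,"tz":0,"turn":48},{"tx":0,"ty":0,"tz":0,"turn":56},{"tx":0,"ty":0,"tz":0,"turn":64}]'
python3 - <<'E'
from h import *
print(manip.get_state()['force'])
im,i,o=shims(.108)
print(pose()[0],np.degrees(pose()[1]),delta((.4113,.158,.03),-26))
E
```

```text
clock: 5.55
position: [0.4063, 0.2215, 0.1106]
eef_rot: [2.968, 1.031, 0.003]
force: [0.3, -0.3, -0.9]
opening: 0.122
grip_force: 97.7
clock: 6.35
position: [0.4063, 0.2215, 0.1105]
eef_rot: [-3.062, 0.698, -0.003]
force: [-0.0, -0.9, -1.3]
opening: 0.12
grip_force: 97.7
[-0.00619552 -0.89583832 -1.29603919]
shim grip [0.3677 0.2409] head -25.72 size [0.054 0.103] px 18982 edge [209, 0] [354, 256]
  orange top [0.3604 0.2444 0.041 ] 2587
[0.40625583 0.22149    0.11043521] 333.906272391038 (array([0.0325, 0.0548, 0.0804]), np.float64(-0.09))
```

```bash

python3 -m jog '[{"tx":0.0325,"ty":0.055,"tz":0.0,"turn":0},{"tx":0.0325,"ty":0.055,"tz":0.0,"turn":0},{"tx":0.0325,"ty":0.055,"tz":0.04,"turn":0},{"tx":0.0325,"ty":0.055,"tz":0.08,"turn":0},{"tx":0.0325,"ty":0.055,"tz":0.09,"turn":0},{"tx":0.0325,"ty":0.055,"tz":0.096,"turn":0},{"tx":0.0325,"ty":0.055,"tz":0.096,"turn":0}]'
python3 - <<'E'
from h import *
im,i,o=shims(.01)
H=hsv(im);m=(H[...,0]>48)&(H[...,0]<88)&(H[...,1]>100)&(H[...,2]>50)
for r in range(0,260,30):
    c=np.nonzero(m[r])[0]; print(r,len(c),c.min() if len(c) else 0,c.max() if len(c) else 0)
cv2.imwrite('pics/w5.png',im[...,::-1])
s=manip.read_camera('side');cv2.imwrite('pics/s5.png',cv2.resize(s[170:310,150:330,::-1],(720,560),interpolation=cv2.INTER_CUBIC))
E
```

```text
clock: 7.1
position: [0.4123, 0.1579, 0.014]
eef_rot: [-3.065, 0.688, -0.001]
force: [-0.0, 0.2, -1.1]
opening: 0.124
grip_force: 98.1
shim grip [0.3739 0.1771] head -25.38 size [0.055 0.104] px 19065 edge [208, 0] [354, 256]
  orange top [0.4182 0.1558 0.041 ] 2556
0 147 208 354
30 143 210 352
60 123 212 350
90 42 257 306
120 48 258 305
150 47 258 304
180 46 259 304
210 44 260 303
240 44 260 303
```

View pics/s5.png

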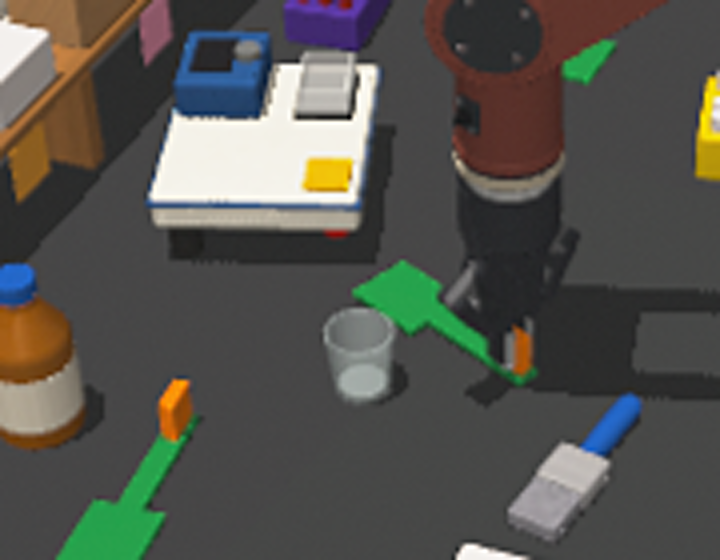

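```bash

python3 -m jog '[{"tx":0.02,"ty":0,"tz":0,"turn":0},{"tx":0.04,"ty":0,"tz":0,"turn":0},{"tx":0.055,"ty":0,"tz":0,"turn":0},{"tx":0.07,"ty":0,"tz":0,"turn":0},{"tx":0.08,"ty":0,"tz":0,"turn":0},{"tx":0.089,"ty":0,"tz":0,"turn":0},{"tx":0.089,"ty":0,"tz":0,"turn":0},{"tx":0.089,"ty":0,"tz":0.002,"turn":0}]'
python3 - <<'E'
from h import *
print(pose()[0],np.degrees(pose()[1]),manip.get_state()['force'])
i=manip.camera_info('wrist');im=manip.read_camera('wrist');cv2.imwrite('pics/w6.png',im[...,::-1])
H=hsv(im);m=(H[...,0]>48)&(H[...,0]<88)&(H[...,1]>100)&(H[...,2]>50)
F=(.6,.066,.03);print(proj(i,F))
r=((H[...,0]<6)|(H[...,0]>172))&(H[...,1]>150)
for b in blobs(r,8): print('red',b.sum(),px(b).min(0),px(b).max(0),onz(i,px(b).mean(0),.02))
E
```

```text
clock: 8.0
position: [0.4923, 0.1195, 0.0119]
eef_rot: [3.065, -0.69, 0.0]
force: [-10.1, -2.5, 28.3]
opening: 0.121
grip_force: 103.0
[0.49229034 0.11947079 0.01188559] -25.388888963265615 [-10.11454034  -2.50041232  28.2854395 ]
[[290.45429804 -51.87506871]]
```

View pics/w6.png

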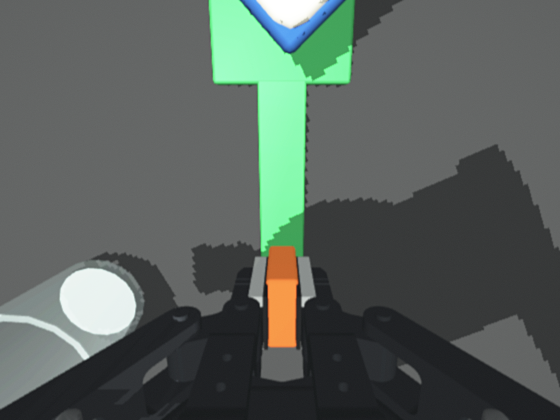

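```bash
python3 -c "
from h import *
i=manip.camera_info('wrist');print(onz(i,[290,50],.070),onz(i,[[214,83],[351,83]],.007))"
python3 -m jog '[{"tx":0,"ty":0,"tz":-0.002,"turn":0},{"tx":0,"ty":0,"tz":-0.002,"turn":0},{"tx":0,"ty":0,"tz":-0.002,"turn":0},{"tx":0,"ty":0,"tz":-0.002,"turn":0},{"tx":0,"ty":0,"tz":-0.03,"turn":0},{"tx":0,"ty":0,"tz":-0.08,"turn":0},{"tx":0,"ty":0,"tz":-0.13,"turn":0},{"tx":0,"ty":0,"tz":-0.18,"turn":0}]' 0.04
python3 -c "
from h import *
print(delta((.622,.316,.2),92))"
```

```text
[[0.56957041 0.08150629 0.07      ]] [[0.57930716 0.10872911 0.007     ]
 [0.55577564 0.05927459 0.007     ]]
clock: 8.85
position: [0.4914, 0.1195, 0.1927]
eef_rot: [3.065, -0.69, -0.001]
force: [0.6, 0.2, -0.1]
opening: 0.47
grip_force: 0.0
(array([ 0.0338, -0.2336, -0.0073]), np.float64(-117.38))
```

```bash

python3 -m jog '[{"tx":0.01,"ty":-0.04,"tz":-0.01,"turn":-8},{"tx":0.02,"ty":-0.08,"tz":-0.01,"turn":-16},{"tx":0.034,"ty":-0.12,"tz":-0.01,"turn":-24},{"tx":0.034,"ty":-0.16,"tz":-0.01,"turn":-32},{"tx":0.034,"ty":-0.20,"tz":-0.01,"turn":-40},{"tx":0.034,"ty":-0.234,"tz":-0.01,"turn":-48},{"tx":0.034,"ty":-0.234,"tz":-0.01,"turn":-56},{"tx":0.034,"ty":-0.234,"tz":-0.01,"turn":-64}]'
python3 -m jog '[{"tx":0,"ty":0,"tz":0,"turn":-8},{"tx":0,"ty":0,"tz":0,"turn":-16},{"tx":0,"ty":0,"tz":0,"turn":-24},{"tx":0,"ty":0,"tz":0,"turn":-32},{"tx":0,"ty":0,"tz":0,"turn":-40},{"tx":0,"ty":0,"tz":0,"turn":-48},{"tx":0,"ty":0,"tz":0,"turn":-53},{"tx":0,"ty":0,"tz":0,"turn":-53}]'
python3 - <<'E'
from h import *
im,i,o=shims()
cv2.imwrite('pics/w7.png',im[...,::-1])
for g,a in o: print(delta((*g,.012),a))
E
```

```text
clock: 9.65
position: [0.6227, 0.3175, 0.1998]
eef_rot: [2.961, 1.05, -0.003]
force: [-0.7, -0.8, 0.6]
opening: 0.47
grip_force: 0.0
clock: 10.45
position: [0.6228, 0.3162, 0.2007]
eef_rot: [-2.189, -2.253, 0.001]
force: [0.8, 0.6, 0.3]
opening: 0.464
grip_force: 0.0
shim grip [0.6214 0.3055] head 92.86 size [0.056 0.171] px 890 edge [244, 23] [308, 210]
shim grip [0.7124 0.0841] head 174.75 size [0.035 0.085] px 1139 edge [222, 353] [292, 381]
(array([-0.0108, -0.0017,  0.1888]), np.float64(-1.36))
(array([-0.2344,  0.0834,  0.1888]), np.float64(-83.25))
```

```bash

python3 -m jog '[{"tx":-0.011,"ty":-0.002,"tz":0.05,"turn":-1.3},{"tx":-0.011,"ty":-0.002,"tz":0.10,"turn":-1.3},{"tx":-0.011,"ty":-0.002,"tz":0.15,"turn":-1.3},{"tx":-0.011,"ty":-0.002,"tz":0.18,"turn":-1.3},{"tx":-0.011,"ty":-0.002,"tz":0.188,"turn":-1.3},{"tx":-0.011,"ty":-0.002,"tz":0.188,"turn":-1.3}]'
python3 -m jog '[{"tx":0,"ty":0,"tz":0,"turn":0},{"tx":0,"ty":0,"tz":0,"turn":0},{"tx":0,"ty":0,"tz":0,"turn":0},{"tx":0,"ty":0,"tz":0,"turn":0},{"tx":0,"ty":0,"tz":0,"turn":0}]' 0 100
python3 -m jog '[{"tx":0,"ty":0,"tz":-0.02,"turn":0},{"tx":0,"ty":0,"tz":-0.06,"turn":0},{"tx":0,"ty":0,"tz":-0.11,"turn":0},{"tx":0,"ty":0,"tz":-0.15,"turn":0},{"tx":-0.01,"ty":0,"tz":-0.15,"turn":0},{"tx":-0.05,"ty":-0.01,"tz":-0.15,"turn":0},{"tx":-0.09,"ty":-0.02,"tz":-0.15,"turn":0},{"tx":-0.09,"ty":-0.03,"tz":-0.15,"turn":0}]'
python3 - <<'E'
from h import *
p,y=pose();print(p,np.degrees(y))
F=np.array([.598,.067])
a=np.radians(182);u=np.array([np.cos(a),np.sin(a)])
print(delta((*(F+.21*u),.05),2)); print(F+.12*u,F+.21*u)
E
```

```text
clock: 11.1
position: [0.6204, 0.3049, 0.0117]
eef_rot: [-2.165, -2.275, 0.004]
force: [-0.4, -0.2, 1.3]
opening: 0.465
grip_force: 0.0
clock: 11.6
position: [0.6238, 0.3062, 0.0169]
eef_rot: [2.163, 2.275, 0.008]
force: [-0.6, 0.8, 6.5]
opening: 0.116
grip_force: 99.1
clock: 12.4
position: [0.5959, 0.2092, 0.1632]
eef_rot: [2.168, 2.272, -0.003]
force: [-0.4, -0.0, -1.0]
opening: 0.122
grip_force: 97.9
[0.59587133 0.20922704 0.1631738 ] 92.68097568391447
(array([-0.1397, -0.2145,  0.1132]), np.float64(90.68))
[0.4780731  0.06281206] [0.38812793 0.05967111]
```

```bash

python3 -m jog '[{"tx":-0.04,"ty":-0.03,"tz":0,"turn":8},{"tx":-0.07,"ty":-0.06,"tz":0,"turn":16},{"tx":-0.1,"ty":-0.1,"tz":0,"turn":24},{"tx":-0.14,"ty":-0.13,"tz":0,"turn":32},{"tx":-0.14,"ty":-0.17,"tz":0,"turn":40},{"tx":-0.14,"ty":-0.21,"tz":0,"turn":48},{"tx":-0.14,"ty":-0.214,"tz":0,"turn":56},{"tx":-0.14,"ty":-0.214,"tz":0,"turn":64}]'
python3 -m jog '[{"tx":0,"ty":0,"tz":0,"turn":8},{"tx":0,"ty":0,"tz":0,"turn":16},{"tx":0,"ty":0,"tz":0,"turn":24},{"tx":0,"ty":0,"tz":0,"turn":26.5},{"tx":0,"ty":0,"tz":0,"turn":26.5}]'
python3 - <<'E'
from h import *
print(pose()[0],np.degrees(pose()[1]))
im,i,o=shims(.153)
H=hsv(im);m=(H[...,0]>48)&(H[...,0]<88)&(H[...,1]>100)&(H[...,2]>50)
for r in range(0,100,15):
    c=np.nonzero(m[r])[0]; print(r,len(c))
for cam in('side','scene'):
    s=manip.read_camera(cam);i=manip.camera_info(cam);H=hsv(s)
    if cam=='side': cv2.imwrite('pics/s8.png',cv2.resize(s[185:255,175:275,::-1],(800,560),interpolation=cv2.INTER_CUBIC))
    q=proj(i,[[.598,.067,.01]])[0];X,Y=np.meshgrid(range(560),range(420))
    r=((H[...,0]<8)|(H[...,0]>170))&(H[...,1]>130)&(H[...,2]>60)&(abs(X-q[0])<20)&(abs(Y-q[1])<20)
    for b in blobs(r,3): print(cam,'red',b.sum(),px(b).min(0),px(b).max(0),px(b).mean(0))
    t=np.linspace(0,2*np.pi,60)
    for g in (.016,.023):
        c=proj(i,np.c_[.598+.012*np.cos(t),.067+.012*np.sin(t),t*0+g]);print(g,'rim cols',c[:,0].min(),c[:,0].max(),'maxrow',c[:,1].max())
    print('corner38,72',proj(i,[[.570,.081,.038],[.570,.081,.072]]))
E
```

```text
clock: 13.2
position: [0.388, 0.0633, 0.1632]
eef_rot: [3.044, 0.775, 0.002]
force: [0.6, 1.3, -0.5]
opening: 0.118
grip_force: 98.3
clock: 13.7
position: [0.3892, 0.0635, 0.1633]
eef_rot: [-3.141, -0.066, -0.001]
force: [-0.5, -0.1, -1.8]
opening: 0.12
grip_force: 98.2
[0.38919538 0.06345052 0.16328647] -357.59832806834044
shim grip [0.3483 0.0639] head 2.34 size [0.057 0.108] px 18621 edge [209, 0] [351, 256]
  orange top [0.3148 0.061  0.041 ] 2478
0 142
15 140
30 138
45 136
60 134
75 128
90 59
side red 5 [232 228] [236 228] [234. 228.]
0.016 rim cols 230.87306189230745 238.13962412616826 maxrow 230.92715574285427
0.023 rim cols 230.74335224832868 238.02782967862683 maxrow 229.2489647146826
corner38,72 [[240.27780992 227.60875833]
 [239.74527653 219.22793271]]
0.016 rim cols 270.309058612718 281.14546004827275 maxrow 283.08257187541847
0.023 rim cols 270.19478273073366 281.0859718782995 maxrow 281.0045819641202
corner38,72 [[288.03243233 266.95157195]
 [287.90959982 256.32134633]]
```

View pics/s8.png

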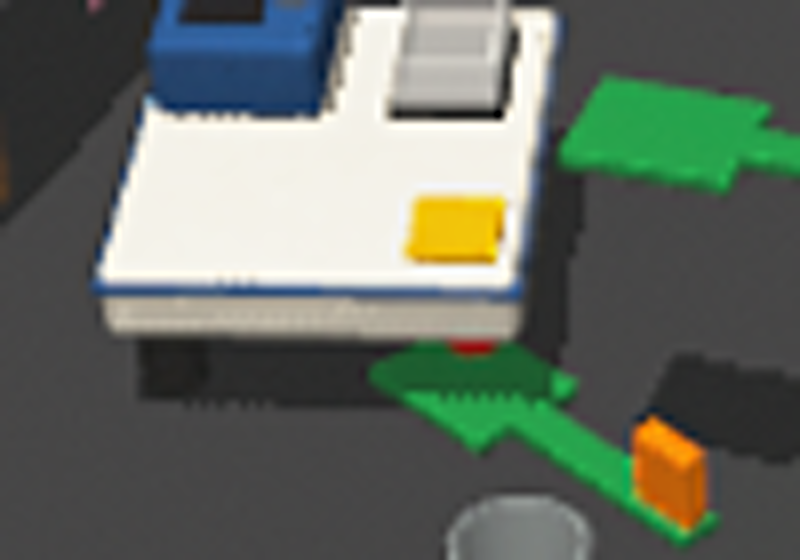

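```bash

python3 -m jog '[{"tx":0,"ty":0.005,"tz":0.04,"turn":0.2},{"tx":0,"ty":0.005,"tz":0.08,"turn":0.2},{"tx":0,"ty":0.005,"tz":0.12,"turn":0.2},{"tx":0,"ty":0.005,"tz":0.132,"turn":0.2},{"tx":0,"ty":0.005,"tz":0.1383,"turn":0.2},{"tx":0,"ty":0.005,"tz":0.1383,"turn":0.2},{"tx":0,"ty":0.005,"tz":0.1383,"turn":0.2}]'
python3 -m jog '[{"tx":0.01,"ty":0,"tz":0,"turn":0},{"tx":0.02,"ty":0,"tz":0,"turn":0},{"tx":0.025,"ty":0,"tz":0,"turn":0},{"tx":0.03,"ty":0,"tz":0,"turn":0},{"tx":0.03,"ty":0,"tz":0,"turn":0}]'
```

```text
clock: 14.55
position: [0.3907, 0.0581, 0.0259]
eef_rot: [3.141, 0.061, 0.003]
force: [0.5, -0.2, -1.7]
opening: 0.115
grip_force: 98.1
clock: 15.05
position: [0.4205, 0.0593, 0.0251]
eef_rot: [3.141, 0.061, 0.001]
force: [-0.1, -0.1, -1.1]
opening: 0.113
grip_force: 98.2
```

```bash

python3 -m jog '[{"tx":0.01,"ty":0,"tz":0,"turn":0},{"tx":0.015,"ty":0,"tz":0,"turn":0},{"tx":0.02,"ty":0,"tz":0,"turn":0},{"tx":0.025,"ty":0,"tz":0,"turn":0}]'
python3 -c "
from h import *
print(manip.get_state()['force'],manip.get_state()['torque'])"
```

```text
clock: 15.45
position: [0.4449, 0.0603, 0.0248]
eef_rot: [-3.141, -0.061, 0.0]
force: [-0.7, -0.1, -1.7]
opening: 0.121
grip_force: 98.2
[-0.67204747 -0.13460229 -1.74938853] [0.0041243  0.09452487 0.03654979]
```

No contact. On to the end, and then lower it onto the first shim.

```bash

python3 -m jog '[{"tx":0.01,"ty":0,"tz":0,"turn":0},{"tx":0.02,"ty":0,"tz":0,"turn":0},{"tx":0.028,"ty":0,"tz":0,"turn":0},{"tx":0.033,"ty":0,"tz":0,"turn":0},{"tx":0.033,"ty":0,"tz":0,"turn":0},{"tx":0.033,"ty":0,"tz":0.001,"turn":0}]'
python3 -c "
from h import *
s=manip.get_state();print(s['position'],s['force'],s['torque'])
im=manip.read_camera('side');cv2.imwrite('pics/s9.png',cv2.resize(im[205:255,200:280,::-1],(800,500),interpolation=cv2.INTER_CUBIC))"
```

```text
clock: 16.05
position: [0.4776, 0.0615, 0.0239]
eef_rot: [3.141, 0.061, -0.0]
force: [-0.5, -0.3, -0.4]
opening: 0.121
grip_force: 98.4
[0.47757456 0.06151627 0.02386974] [-0.5475059  -0.28145992 -0.36915263] [-0.02399202 -0.17284592  0.00268359]
```

View pics/s9.png

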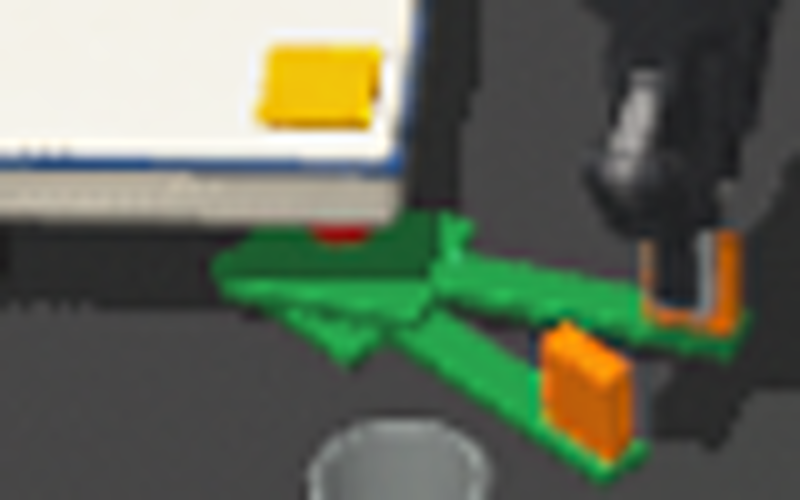

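```bash

python3 -m jog '[{"tx":0,"ty":0,"tz":0,"turn":0},{"tx":0,"ty":0,"tz":0,"turn":0},{"tx":0,"ty":0,"tz":0,"turn":0},{"tx":0,"ty":0,"tz":0,"turn":0},{"tx":0,"ty":0,"tz":-0.03,"turn":0},{"tx":0,"ty":0,"tz":-0.08,"turn":0},{"tx":0,"ty":0,"tz":-0.13,"turn":0},{"tx":0,"ty":0,"tz":-0.13,"turn":0}]' 0.03
python3 - <<'E'
from h import *
print(delta((.6045,.0588,.1),2))
i=manip.camera_info('wrist');im=manip.read_camera('wrist');H=hsv(im)
for b in blobs((H[...,0]>3)&(H[...,0]<18)&(H[...,1]>150)&(H[...,2]>120),60): print('or',onz(i,px(b).mean(0),.03).round(3),b.sum(),px(b).min(0),px(b).max(0))
m=(H[...,0]>15)&(H[...,0]<28)&(H[...,1]>120)&(H[...,2]>150)
for b in blobs(m,300): print('yel',onz(i,px(b),.077).mean(0).round(4),b.sum(),px(b).min(0),px(b).max(0))
E
```

```text
clock: 16.9
position: [0.4827, 0.0614, 0.1619]
eef_rot: [3.14, 0.061, 0.022]
force: [1.6, -0.7, 0.9]
opening: 0.352
grip_force: 0.0
(array([0.1216, 0.0074, 0.0619]), np.float64(0.22))
or [[0.494 0.118 0.03 ]] 286 [194 169] [226 212]
or [[0.474 0.062 0.03 ]] 478 [273 189] [289 232]
yel [0.6062 0.059  0.077 ] 2552 [252   0] [332  65]
yel [0.5005 0.1127 0.077 ] 455 [196 174] [220 210]
```

```bash

python3 -m jog '[{"tx":0.04,"ty":0.003,"tz":0,"turn":0},{"tx":0.08,"ty":0.005,"tz":0,"turn":0},{"tx":0.122,"ty":0.007,"tz":0,"turn":0},{"tx":0.122,"ty":0.007,"tz":0.04,"turn":0},{"tx":0.122,"ty":0.007,"tz":0.065,"turn":0},{"tx":0.122,"ty":0.007,"tz":0.08,"turn":0},{"tx":0.122,"ty":0.007,"tz":0.08,"turn":0},{"tx":0.122,"ty":0.007,"tz":0.08,"turn":0}]' 0 40
for k in 1 2 ; do :; done
python3 -m jog '[{"tx":0,"ty":0,"tz":0.002,"turn":0},{"tx":0,"ty":0,"tz":0.003,"turn":0},{"tx":0,"ty":0,"tz":0.003,"turn":0}]'
python3 -m jog '[{"tx":0,"ty":0,"tz":0.001,"turn":0},{"tx":0,"ty":0,"tz":0.001,"turn":0}]'
python3 -m jog '[{"tx":0,"ty":0,"tz":0.001,"turn":0},{"tx":0,"ty":0,"tz":0.001,"turn":0}]'
```

```text
clock: 17.75
position: [0.5999, 0.0589, 0.074]
eef_rot: [3.14, 0.061, 0.0]
force: [0.5, -1.7, 4.1]
opening: -0.004
grip_force: 1.7
clock: 18.05
position: [0.5994, 0.0593, 0.0726]
eef_rot: [3.141, 0.061, -0.001]
force: [-6.2, -0.1, 7.6]
opening: 0.001
grip_force: 3.8
clock: 18.25
position: [0.5993, 0.0594, 0.0718]
eef_rot: [-3.141, -0.061, 0.001]
force: [-5.3, 0.4, 7.6]
opening: 0.0
grip_force: 4.1
clock: 18.45
position: [0.5993, 0.0596, 0.0707]
eef_rot: [-3.141, -0.061, 0.001]
force: [-5.3, 1.4, 8.6]
opening: -0.002
grip_force: 4.0
```

```bash

python3 -m jog '[{"tx":0,"ty":0,"tz":-0.02,"turn":0},{"tx":0,"ty":0,"tz":-0.07,"turn":0},{"tx":0,"ty":0,"tz":-0.12,"turn":0},{"tx":0,"ty":0.04,"tz":-0.15,"turn":-8},{"tx":0,"ty":0.08,"tz":-0.15,"turn":-16},{"tx":-0.02,"ty":0.12,"tz":-0.15,"turn":-24},{"tx":-0.05,"ty":0.16,"tz":-0.15,"turn":-32},{"tx":-0.08,"ty":0.20,"tz":-0.15,"turn":-40}]' 0.04 100
python3 -c "
from h import *
print(delta((.4948,-.395,.2),85.4))"
```

```text
clock: 19.25
position: [0.5282, -0.143, 0.2201]
eef_rot: [2.929, 1.131, 0.002]
force: [0.4, -1.2, 0.9]
opening: 0.468
grip_force: 0.0
(array([-0.1941,  0.1641,  0.0201]), np.float64(-43.18))
```

```bash

python3 -m jog '[{"tx":-0.03,"ty":0.03,"tz":0.01,"turn":-8},{"tx":-0.06,"ty":0.06,"tz":0.02,"turn":-16},{"tx":-0.09,"ty":0.09,"tz":0.02,"turn":-24},{"tx":-0.12,"ty":0.12,"tz":0.02,"turn":-32},{"tx":-0.16,"ty":0.14,"tz":0.02,"turn":-40},{"tx":-0.194,"ty":0.164,"tz":0.02,"turn":-43.2},{"tx":-0.194,"ty":0.164,"tz":0.02,"turn":-43.2},{"tx":-0.194,"ty":0.164,"tz":0.02,"turn":-43.2}]'
python3 - <<'E'
from h import *
im,i,o=shims()
for g,a in o: print(delta((*g,.012),a))
E
```

```text
clock: 20.05
position: [0.4937, -0.394, 0.1996]
eef_rot: [2.317, 2.12, 0.001]
force: [-0.0, 0.7, -0.4]
opening: 0.469
grip_force: 0.0
shim grip [ 0.4965 -0.3959] head 85.37 size [0.056 0.171] px 879 edge [251, 11] [315, 202]
(array([-0.0028,  0.0026,  0.1875]), np.float64(-0.37))
```

```bash

python3 -m jog '[{"tx":-0.003,"ty":0.0025,"tz":0.05,"turn":-0.3},{"tx":-0.003,"ty":0.0025,"tz":0.10,"turn":-0.3},{"tx":-0.003,"ty":0.0025,"tz":0.15,"turn":-0.3},{"tx":-0.003,"ty":0.0025,"tz":0.18,"turn":-0.3},{"tx":-0.003,"ty":0.0025,"tz":0.188,"turn":-0.3},{"tx":-0.003,"ty":0.0025,"tz":0.188,"turn":-0.3}]'
python3 -m jog '[{"tx":0,"ty":0,"tz":0,"turn":0},{"tx":0,"ty":0,"tz":0,"turn":0},{"tx":0,"ty":0,"tz":0,"turn":0},{"tx":0,"ty":0,"tz":0,"turn":0},{"tx":0,"ty":0,"tz":0,"turn":0},{"tx":0,"ty":0,"tz":0,"turn":0}]' 0 100
python3 -m jog '[{"tx":0,"ty":0,"tz":-0.02,"turn":0},{"tx":0,"ty":0,"tz":-0.06,"turn":0},{"tx":0,"ty":0,"tz":-0.11,"turn":0},{"tx":0.02,"ty":0,"tz":-0.15,"turn":8},{"tx":0.06,"ty":-0.01,"tz":-0.15,"turn":16},{"tx":0.10,"ty":-0.02,"tz":-0.15,"turn":24},{"tx":0.14,"ty":-0.04,"tz":-0.15,"turn":32},{"tx":0.18,"ty":-0.06,"tz":-0.15,"turn":40}]'
python3 - <<'E'
from h import *
p,y=pose();print(p,np.degrees(y),delta((.416,-.038,.163),30))
E
```

```text
clock: 20.7
position: [0.4964, -0.3946, 0.0102]
eef_rot: [-2.306, -2.13, -0.0]
force: [0.0, -0.1, 1.1]
opening: 0.469
grip_force: 0.0
clock: 21.3
position: [0.4982, -0.398, 0.0143]
eef_rot: [2.305, 2.126, 0.001]
force: [0.8, 0.9, 6.9]
opening: 0.121
grip_force: 98.5
clock: 22.1
position: [0.4507, -0.2109, 0.162]
eef_rot: [2.901, 1.202, 0.002]
force: [0.6, 0.3, -1.1]
opening: 0.115
grip_force: 97.8
[ 0.45070978 -0.21089076  0.16203714] 45.028111145737896 (array([ 0.0978, -0.1467, -0.001 ]), np.float64(15.03))
```

```bash

python3 -m jog '[{"tx":0.03,"ty":-0.03,"tz":0,"turn":5},{"tx":0.06,"ty":-0.07,"tz":0,"turn":10},{"tx":0.098,"ty":-0.11,"tz":0,"turn":15},{"tx":0.098,"ty":-0.147,"tz":0,"turn":15},{"tx":0.098,"ty":-0.147,"tz":0.04,"turn":15},{"tx":0.098,"ty":-0.147,"tz":0.08,"turn":15},{"tx":0.098,"ty":-0.147,"tz":0.11,"turn":15},{"tx":0.098,"ty":-0.147,"tz":0.11,"turn":15}]'
python3 - <<'E'
from h import *
im,i,o=shims(.0)
H=hsv(im);m=(H[...,0]>48)&(H[...,0]<88)&(H[...,1]>100)&(H[...,2]>50)
for r in range(0,100,15):
    c=np.nonzero(m[r])[0]; print(r,len(c))
p,y=pose();print(p,np.degrees(y),delta((.416,-.038,.0294),30),delta((.494,.007,.0294),30))
E
```

```text
clock: 22.9
position: [0.4119, -0.0381, 0.0481]
eef_rot: [-3.028, -0.822, 0.009]
force: [-0.5, 0.8, -0.2]
opening: 0.116
grip_force: 97.9
shim grip [ 0.3765 -0.0395] head 30.24 size [0.101 0.135] px 19294 edge [152, 0] [352, 256]
  orange top [0.475  0.0577 0.041 ] 105
  orange top [ 0.4045 -0.0417  0.041 ] 2556
0 169
15 157
30 156
45 154
60 152
75 118
90 38
[ 0.41376687 -0.03867424  0.05023857] -329.63102492796656 (array([0.0023, 0.0005, 0.0208]), np.float64(0.37)) (array([0.0923, 0.0012, 0.0208]), np.float64(0.37))
```

```bash

python3 -m jog '[{"tx":0,"ty":0.001,"tz":0.01,"turn":0.3},{"tx":0,"ty":0.001,"tz":0.0205,"turn":0.3},{"tx":0,"ty":0.001,"tz":0.0205,"turn":0.3},{"tx":0,"ty":0.001,"tz":0.0205,"turn":0.3}]'
python3 -c "
from h import *
s=manip.get_state();print(s['position'],s['force'],delta((.494,.007,.0294),30))"
```

```text
clock: 23.35
position: [0.416, -0.0401, 0.0307]
eef_rot: [3.034, 0.815, 0.0]
force: [0.3, -0.2, -1.5]
opening: 0.117
grip_force: 97.9
[ 0.41597482 -0.0400992   0.03068079] [ 0.26263296 -0.21715767 -1.46085035] (array([ 0.0911, -0.0017,  0.0013]), np.float64(0.06))
```

```bash

python3 -m jog '[{"tx":0.01,"ty":-0.001,"tz":0.0012,"turn":0},{"tx":0.02,"ty":-0.001,"tz":0.0012,"turn":0},{"tx":0.03,"ty":-0.001,"tz":0.0012,"turn":0},{"tx":0.034,"ty":-0.001,"tz":0.0012,"turn":0},{"tx":0.034,"ty":-0.001,"tz":0.0012,"turn":0}]'
python3 -m jog '[{"tx":0.008,"ty":0,"tz":0,"turn":0},{"tx":0.014,"ty":0,"tz":0,"turn":0},{"tx":0.018,"ty":0,"tz":0,"turn":0},{"tx":0.02,"ty":0,"tz":0,"turn":0}]'
python3 -c "
from h import *
s=manip.get_state();print(s['position'],s['force'],s['torque'],delta((.494,.007,.0294),30))"
```

```text
clock: 23.85
position: [0.4455, -0.0216, 0.0293]
eef_rot: [3.034, 0.817, 0.0]
force: [-0.6, 0.1, -1.0]
opening: 0.121
grip_force: 97.9
clock: 24.25
position: [0.4624, -0.0119, 0.0293]
eef_rot: [3.034, 0.815, 0.0]
force: [0.4, 0.7, -0.9]
opening: 0.12
grip_force: 97.9
[ 0.4624332  -0.01187297  0.02925272] [ 0.37285471  0.71527101 -0.88267944] [-0.05398961  0.07888587 -0.00076562] (array([ 0.0368, -0.0005, -0.0001]), np.float64(0.08))
```

Nose is under the foot with no contact; finish the slide.

```bash

python3 -m jog '[{"tx":0.01,"ty":0,"tz":0,"turn":0},{"tx":0.02,"ty":0,"tz":0,"turn":0},{"tx":0.03,"ty":0,"tz":0,"turn":0},{"tx":0.037,"ty":0,"tz":0,"turn":0},{"tx":0.037,"ty":0,"tz":0,"turn":0},{"tx":0.037,"ty":0,"tz":0.0008,"turn":0}]'
python3 -m jog '[{"tx":0,"ty":0,"tz":0,"turn":0},{"tx":0,"ty":0,"tz":0,"turn":0},{"tx":0,"ty":0,"tz":0,"turn":0},{"tx":0,"ty":0,"tz":0,"turn":0},{"tx":0,"ty":0,"tz":-0.03,"turn":0},{"tx":0,"ty":0,"tz":-0.08,"turn":0},{"tx":0,"ty":0,"tz":-0.13,"turn":0},{"tx":0,"ty":0,"tz":-0.13,"turn":0}]' 0.03
python3 - <<'E'
from h import *
print(delta((.606,.059,.095),30))
i=manip.camera_info('wrist');im=manip.read_camera('wrist');H=hsv(im);cv2.imwrite('pics/w12.png',im[...,::-1])
for b in blobs((H[...,0]>3)&(H[...,0]<18)&(H[...,1]>150)&(H[...,2]>120),60): print('or',[onz(i,px(b).mean(0),z)[0,:2].round(3) for z in (.03,.037,.044)],b.sum(),px(b).min(0),px(b).max(0))
for c in('scene','side'):
  i=manip.camera_info(c);im=manip.read_camera(c);H=hsv(im);q=proj(i,[[.5,.06,.03]])[0]
  for b in blobs((H[...,0]>3)&(H[...,0]<18)&(H[...,1]>150)&(H[...,2]>120),8):
    if np.linalg.norm(px(b).mean(0)-q)<70: print(c,[onz(i,px(b).mean(0),z)[0,:2].round(3) for z in (.024,.031,.038)],b.sum())
E
```

```text
clock: 24.85
position: [0.494, 0.0067, 0.0283]
eef_rot: [-3.034, -0.816, 0.001]
force: [-0.0, -0.3, -1.5]
opening: 0.121
grip_force: 97.9
clock: 25.65
position: [0.4992, 0.0057, 0.1666]
eef_rot: [3.029, 0.814, 0.02]
force: [1.4, -0.4, 0.2]
opening: 0.351
grip_force: 0.0
(array([0.1191, 0.0074, 0.0716]), np.float64(0.07))
or [array([0.489, 0.123]), array([0.491, 0.121]), array([0.492, 0.119])] 643 [128 125] [165 158]
or [array([0.473, 0.063]), array([0.475, 0.063]), array([0.477, 0.062])] 598 [191 176] [219 214]
or [array([0.493, 0.006]), array([0.494, 0.007]), array([0.496, 0.008])] 622 [269 186] [283 228]
scene [array([ 0.483, -0.003]), array([0.488, 0.001]), array([0.494, 0.005])] 101
scene [array([0.47 , 0.056]), array([0.476, 0.06 ]), array([0.482, 0.064])] 133
scene [array([0.49 , 0.119]), array([0.496, 0.122]), array([0.502, 0.125])] 171
side [array([ 0.504, -0.008]), array([0.501, 0.001]), array([0.497, 0.01 ])] 83
side [array([0.481, 0.056]), array([0.478, 0.064]), array([0.474, 0.072])] 88
side [array([0.491, 0.123]), array([0.488, 0.13 ]), array([0.485, 0.138])] 81
```

```bash

python3 -m jog '[{"tx":0.04,"ty":0.003,"tz":0,"turn":0},{"tx":0.08,"ty":0.007,"tz":0,"turn":0},{"tx":0.122,"ty":0.011,"tz":0,"turn":0},{"tx":0.122,"ty":0.011,"tz":0.04,"turn":0},{"tx":0.122,"ty":0.011,"tz":0.065,"turn":0},{"tx":0.122,"ty":0.011,"tz":0.078,"turn":0},{"tx":0.122,"ty":0.011,"tz":0.078,"turn":0},{"tx":0.122,"ty":0.011,"tz":0.078,"turn":0}]' 0 40
python3 -m jog '[{"tx":0,"ty":0,"tz":0.001,"turn":0},{"tx":0,"ty":0,"tz":0.002,"turn":0},{"tx":0,"ty":0,"tz":0.003,"turn":0},{"tx":0,"ty":0,"tz":0.003,"turn":0}]'
python3 -m jog '[{"tx":0,"ty":0,"tz":0.001,"turn":0},{"tx":0,"ty":0,"tz":0.001,"turn":0}]'
```

```text
clock: 26.6
position: [0.6043, 0.058, 0.0793]
eef_rot: [-3.034, -0.815, 0.003]
force: [-0.0, 0.4, 0.1]
opening: 0.003
grip_force: 0.0
clock: 27.0
position: [0.6051, 0.0581, 0.0775]
eef_rot: [3.034, 0.815, 0.0]
force: [-1.4, -0.1, -0.1]
opening: 0.001
grip_force: 0.0
clock: 27.2
position: [0.6053, 0.0581, 0.0766]
eef_rot: [3.034, 0.815, 0.001]
force: [0.9, -0.3, 0.9]
opening: 0.002
grip_force: 0.7
```

```bash

python3 -m jog '[{"tx":0,"ty":0,"tz":0.001,"turn":0},{"tx":0,"ty":0,"tz":0.001,"turn":0}]'
python3 -m jog '[{"tx":0,"ty":0,"tz":0.001,"turn":0},{"tx":0,"ty":0,"tz":0.001,"turn":0}]'
python3 -m jog '[{"tx":0,"ty":0,"tz":0.0005,"turn":0},{"tx":0,"ty":0,"tz":0.0005,"turn":0}]'
```

```text
clock: 27.4
position: [0.6052, 0.0581, 0.076]
eef_rot: [3.034, 0.815, 0.0]
force: [-1.9, -0.2, 5.3]
opening: -0.002
grip_force: 2.8
clock: 27.6
position: [0.6046, 0.0584, 0.0751]
eef_rot: [-3.033, -0.815, 0.002]
force: [-5.4, 0.5, 7.7]
opening: -0.002
grip_force: 4.0
clock: 27.8
position: [0.6044, 0.0585, 0.0747]
eef_rot: [-3.033, -0.815, 0.003]
force: [-6.3, 1.5, 9.0]
opening: 0.001
grip_force: 4.6
```

```bash

python3 -m jog '[{"tx":0,"ty":0,"tz":0.0005,"turn":0},{"tx":0,"ty":0,"tz":0.0005,"turn":0}]'
python3 -m jog '[{"tx":0,"ty":0,"tz":0.0005,"turn":0},{"tx":0,"ty":0,"tz":0.0005,"turn":0},{"tx":0,"ty":0,"tz":0.0005,"turn":0}]'
```

```text
clock: 28.0
position: [0.6042, 0.0585, 0.0743]
eef_rot: [-3.033, -0.815, 0.003]
force: [-7.2, 1.7, 10.5]
opening: -0.002
grip_force: 5.3
clock: 28.3
position: [0.6042, 0.0585, 0.0743]
eef_rot: [-3.033, -0.815, 0.003]
force: [-8.5, 1.5, 13.1]
opening: -0.001
grip_force: 6.8
```

```bash

python3 -m jog '[{"tx":0,"ty":0,"tz":0,"turn":0},{"tx":0,"ty":0,"tz":0,"turn":0},{"tx":0,"ty":0,"tz":0,"turn":0},{"tx":0,"ty":0,"tz":0,"turn":0},{"tx":0,"ty":0,"tz":0,"turn":0}]'
python3 -m jog '[{"tx":0,"ty":0,"tz":-0.005,"turn":0},{"tx":0,"ty":0,"tz":-0.03,"turn":0},{"tx":0,"ty":0,"tz":-0.07,"turn":0},{"tx":-0.04,"ty":0,"tz":-0.11,"turn":0},{"tx":-0.08,"ty":0,"tz":-0.15,"turn":0},{"tx":-0.12,"ty":0,"tz":-0.15,"turn":0},{"tx":-0.12,"ty":0,"tz":-0.15,"turn":0},{"tx":-0.12,"ty":0,"tz":-0.15,"turn":0}]'
python3 - <<'E'
from h import *
i=manip.camera_info('wrist');im=manip.read_camera('wrist');H=hsv(im)
for b in blobs((H[...,0]>3)&(H[...,0]<18)&(H[...,1]>150)&(H[...,2]>120),60): print('or',[onz(i,px(b).mean(0),z)[0,:2].round(3) for z in (.03,.037,.044)],b.sum())
for b in blobs((H[...,0]>15)&(H[...,0]<28)&(H[...,1]>120)&(H[...,2]>150),300): print('yel',onz(i,px(b),.077).mean(0).round(4),b.sum())
for c in('scene','side'):
  i=manip.camera_info(c);im=manip.read_camera(c)
  for nm in ('shaker','yellow_rack','beaker','amber_bottle','jar','marker'):
    for d in manip.regions_of(c,nm)[:1]: print(c,nm,round(d['conf'],2),np.round(d['position']))
E
```

```text
clock: 28.8
position: [0.6042, 0.0586, 0.0743]
eef_rot: [-3.033, -0.815, 0.003]
force: [-9.3, 0.5, 13.0]
opening: -0.002
grip_force: 6.8
clock: 29.6
position: [0.5012, -0.0024, 0.2236]
eef_rot: [3.034, 0.813, 0.003]
force: [-0.6, -0.2, -0.0]
opening: -0.005
grip_force: 0.0
or [array([0.489, 0.123]), array([0.491, 0.121]), array([0.492, 0.119])] 454
or [array([0.474, 0.063]), array([0.475, 0.063]), array([0.477, 0.062])] 431
or [array([0.492, 0.007]), array([0.494, 0.007]), array([0.495, 0.008])] 455
yel [0.6064 0.0598 0.077 ] 2847
scene shaker 0.69 [227. 285.]
scene yellow_rack 0.7 [260. 177.]
scene beaker 0.57 [350. 279.]
scene amber_bottle 0.92 [354. 384.]
scene jar 0.66 [115. 213.]
scene marker 0.61 [406. 243.]
side shaker 0.89 [211. 204.]
side yellow_rack 0.72 [331. 203.]
side beaker 0.82 [241. 256.]
side amber_bottle 0.83 [155. 263.]
side marker 0.85 [291. 291.]
```

Everything is in place and undisturbed, so I'm handing it in.

```bash
python3 -c "
from h import *
print(manip.close_job())"
```

```text
the job is handed in; nothing more can be done
None
```

All three shims are stacked and fanned under the red foot (the gap was 23 mm), a 13 N press on the yellow pad settled about 2 mm and then held firm, the bystanders I re-checked had not moved (purple rack and tip box not re-checked), and the job is handed in at about 30 s; the judge returned no verdict.

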